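# Fit the ball-ended polishing bob in the bench spindle

## Robot

A 6-joint arm with a two-finger parallel gripper is mounted at the origin on a cart in front of the work surface, level with it; the furniture and walls round the work are solid. World frame = base frame: x ahead of the robot, y to its left, z up, the work surface at z = 0. Lengths are in m, angles in rad, forces in N, time in s.
With the tool pointing down it reaches from about 0.35 to 0.925 m from the base axis. Payload 6.4 kg.
Tool frame: the origin (TCP) lies on the centre line of the jaws, within the pads' length; the fingertips stand 17 mm ahead of it and the grasp point (between the pads) lies 2 mm behind it; z points along the fingers, x is the direction in which the jaws open and shut, and the axes are right-handed (so a half turn about z gives the same grasp; the last joint's range is limited). The gripper opens to 85 mm and grips with 20 to 120 N. Pads are 22 mm wide; open, the fingers measure 114 mm over their backs; the gripper's body (76 mm by 85 mm) begins 54 mm behind the grasp point. The pads swing forward as they close: fully open they stand 13 mm farther back than shut.
Start: joints at [-1.276, 0.245, 1.558, -0, 1.339, -0.174], TCP at [0.294, -0.58, 0.248] pointing down, gripper open.
Joint ranges: [-3.13, 3.13], [-1.02, 2.26], [0.13, 2.54], [-0.95, 4.09], [0.21, 2.88], [-2.74, 2.74]. Speed limits (rad/s): [2.57, 2.57, 3.14, 3.14, 3.14, 3.14].

## Interface

Orientations are given as a rotation vector (axis times angle).
In Python, from cell import ctrl gives the robot as it stands.
- The arm moves only by the shell command python3 -m pendant 'ROWS' [FORCE]. ROWS is JSON, one flat list of numbers, 7 for each row, row after row: the shift along the tool's x, y, z in m, then the turn, a rotation vector about the tool's x, y, z in degrees, then the opening, from -1 (shut) to 1 (fully open). In form: [x, y, z, ax, ay, az, gripper, x, y, z, ax, ay, az, gripper, ...]. A call has 1 to 10 rows; each row shifts and turns the pose as measured when the row begins, along the tool's axes as they then stand; what a row does not reach is not made up. A row lasts 1/8 s, in which the tool goes at most 62.5 mm and 10.7 degrees, less where a joint would pass 70% of its speed; a pose out of reach is approached as far as the arm can. A call is refused whole if a number of a shift passes 0.0625 or a number of a turn 10.7, either way. A call with a gripper value outside its range is refused whole. The fingers move at their own pace and stop on an object; FORCE is the grip in N (left out, the last holds). Time passes only in rows, so rows that do not move let the fingers close. It gives the time, the measured TCP pose, the force and the opening at its end, in the units of the state.
- ctrl.read_state(): the state, without advancing time (a new reading comes with each control period).
- ctrl.camera(name): name is "scene" or "top" or "wrist"; returns (picture, depth): 400x640x3 uint8, red, green, blue; 400x640 float32, m along the optical axis (not along the pixel's ray), 0 where there is no reading.
- ctrl.camera_model(name): a dict with "fov_y" (degrees; the focal length in pixels is half the picture's height over the tangent of half this angle, whatever the lens; pixels are square), "cx", "cy" (the principal point, pixels), "dist_coeffs" ([k1, k2, p1, p2, k3] as OpenCV has them; the pictures are not rectified), "xyz" and "rotation" of the camera in the world; the wrist camera has in their place "mount" (4x4, takes a point from camera to tool coordinates, whose origin is the TCP and whose axes are the tool frame's). Camera axes: x right, y down, z forward; pixel columns grow to the right and rows downward; lengths in m; the calibration is good to about 2 mm. A picture is of the moment at which its call begins: read the wrist's pose just before it. camera_model takes no time and is no camera call.
- ctrl.sign_off(): hands the job in, once; it reports no verdict.
The state is a dict: "t": time; "q": joint angles; "qd": joint speeds; "joint_torque": joint torques, N m; "tcp_pos": TCP position; "orientation": TCP orientation; "wrist_force": force on the tool from outside, world axes, zero at the start; "torque": the same for the moment, N m; "grip_width": opening from 0.0 (shut) to 1.0 (fully open).
Only numpy, scipy, OpenCV 4.12 (cv2) and the standard library are available. Lean on these libraries where they do the work, as an engineer would, in place of code of your own. Each camera call takes 0.05 s, during which the arm holds its last target.

## Task

Take the polishing bob with the ball-shaped head from the rack and set it upright, shank down, into the collet of the small bench spindle until it is fully home. Then turn the collet nut clockwise (seen from above) by its lever until it comes to its stop and grips the shank, and let go.

Things in the scene. Friction and masses are not known exactly. Their poses are not given: they have to be found in the camera images.
- bob_ball_grip (a point): Point on the ball-headed bob's axis (z up; sizes in mm). Steel shank d 12, 40 long; above it aluminium body d 22, 38 long; grey felt ball d 21 (top 35 above this point). The point is 27 above the shank's shoulder, 67 above its tip. Hangs by the shoulder in a hole of a white rack 52 high: lift over 45. Alike bobs with disc and cone heads stand 65 apart in a row along its y: close fingers along x.
- collet_mouth (a point): Centre of the collet's mouth on the spindle's vertical axis, level with the nut's top, 78 mm above the worktop. Fixed grey round unit, foot d 92; steel nut d 49. Funnel d 32 narrows to a bore d 14, floor 38 mm below this point: a bob fully home has its grip point 29 mm above this point. With the nut tightened no shank enters. A tall computer stands beyond x = 0.63 m: pass on its near side.
- nut (a joint): Angle of the collet nut (rad): 0 fully open, grows clockwise seen from above, hard stop at 1.3. Starts at 0 to 0.25, stays where left, turns with about 0.1 N m (1 N at the handle). The jaws meet the shank at about 1.08 and hold it firmly at the stop.
- nut_handle (a point): Plain metal upright round handle (d 18 mm, from 60 to 110 mm above the worktop) at the end of the nut's lever (9 mm bar at 66 mm height), 80 mm from the spindle's axis, going round it with the nut. This point is on the handle's axis, 94 mm above the worktop. May be pinched or pushed.
There are look-alikes about, which are no part of the job. Leave any red look-alike of the part that bears collet_mouth alone.

How it is judged:
On the way:
1. the ball-headed bob stands fully home in the collet while the nut is still loose (horizontal distance between bob_ball_grip and collet_mouth below 0.01 m and z of bob_ball_grip in the frame of collet_mouth below 0.034 m and angle between bob_ball_grip's own z axis and vertical below 0.2 rad and value of joint nut below 0.8 rad), for 0.2 s.
At the end, for the whole second after the job is handed in: The ball-headed bob stands shank down in the collet: grip point within 10 mm of the spindle's axis and no more than 5 mm above its fully home height, upright within 10 degrees; the nut is turned clockwise to within 0.18 rad (10 degrees) of its stop (horizontal distance between bob_ball_grip and collet_mouth below 0.01 m and z of bob_ball_grip in the frame of collet_mouth below 0.034 m and angle between bob_ball_grip's own z axis and vertical below 0.175 rad and value of joint nut above 1.12 rad); the robot touches nothing.
It also fails if it takes over 58 s, if anything falls off the work surface, if the arm or the gripper's body presses on something with over 40 N, if the wrist force passes 120 N, or if a joint passes its speed limit or range.

## Working session

There is one attempt and no reset: what is moved stays moved. The work goes in short steps, Python scripts to look and compute and a shell command to move; the robot and the scene stay as the last step left them, time stands still between calls to the robot, and variables do not carry over. Pictures are saved under pics/ and viewed, and the job is handed in when it is done.

```bash
ls; mkdir -p pics; cat > h.py <<'E'
import numpy as np, cv2
from cell import ctrl
from scipy.spatial.transform import Rotation as R
def K(m,h=400):
    f=h/2/np.tan(np.radians(m["fov_y"])/2)
    return np.array([[f,0,m["cx"]],[0,f,m["cy"]],[0,0,1.]])
def pose(name,m,st=None):
    if name!="wrist": 
        r=np.array(m["rotation"]); 
        r=r if r.shape==(3,3) else R.from_rotvec(r).as_matrix()
        return r,np.array(m["xyz"])
    T=np.array(m["mount"]); Rt=R.from_rotvec(st["orientation"]).as_matrix()
    return Rt@T[:3,:3], Rt@T[:3,3]+np.array(st["tcp_pos"])
def ray(name,uv,st=None):
    m=ctrl.camera_model(name); r,o=pose(name,m,st)
    p=cv2.undistortPoints(np.array(uv,float).reshape(-1,1,2),K(m),np.array(m["dist_coeffs"],float)).reshape(-1,2)
    d=np.c_[p,np.ones(len(p))]@r.T
    return o,d
def onz(name,uv,z,st=None):
    o,d=ray(name,uv,st); return o+d*((z-o[2])/d[:,2])[:,None]
def cloud(name,depth,st=None):
    v,u=np.mgrid[0:400,0:640]; o,d=ray(name,np.c_[u.ravel(),v.ravel()],st)
    P=o+d*depth.reshape(-1,1); return P.reshape(400,640,3)
def proj(name,P,st=None):
    m=ctrl.camera_model(name); r,o=pose(name,m,st)
    rv=cv2.Rodrigues(r.T)[0]
    return cv2.projectPoints(np.array(P,float).reshape(-1,1,3),rv,-r.T@o,K(m),np.array(m["dist_coeffs"],float))[0].reshape(-1,2)
E
python3 - <<'E'
from h import *
st=ctrl.read_state(); print(st)
for n in ("scene","top","wrist"):
    st=ctrl.read_state()
    im,d=ctrl.camera(n); cv2.imwrite(f"pics/{n}0.png",im[:,:,::-1]); np.savez(f"{n}0.npz",im=im,d=d,o=st["orientation"],t=st["tcp_pos"])
    print(n,ctrl.camera_model(n),(d>0).mean())
E
```

```text
pics
{'t': 0.0, 'q': array([-1.27611610e+00,  2.45809908e-01,  1.55902455e+00, -1.04396408e-05,
        1.33868293e+00, -1.74104581e-01]), 'qd': array([-0.00092631,  0.0003727 , -0.00158493,  0.00047532, -0.0011654 ,
       -0.00104631]), 'joint_torque': array([ 8.39769127e-04, -4.29499698e+01, -3.26124609e+01, -2.28865622e-05,
        5.27347831e-03,  5.41286227e-06]), 'tcp_pos': array([ 0.29351704, -0.57936566,  0.24717729]), 'orientation': array([-2.67555206e+00,  1.64409525e+00,  2.27242408e-03]), 'wrist_force': array([ 0.05025337, -0.45230601, -1.28315761]), 'torque': array([-0.02165867, -0.03300137,  0.04202388]), 'grip_width': 0.9983500176307648}
scene {'fov_y': 42.93660111201578, 'cx': 319.31757931446975, 'cy': 201.5116188505351, 'dist_coeffs': array([-0.02042618,  0.        ,  0.        ,  0.        ,  0.        ]), 'xyz': array([-0.6926075 , -0.97916157,  0.80925648]), 'rotation': array([-1.81478396,  0.96628208, -0.58615959])} 0.99590625
top {'fov_y': 46.128371298527654, 'cx': 324.3677208220821, 'cy': 197.0269576708694, 'dist_coeffs': array([-0.1053542,  0.       ,  0.       ,  0.       ,  0.       ]), 'xyz': array([-0.06349627, -0.29600411,  1.70504653]), 'rotation': array([-2.31657318,  1.60031211, -0.31361327])} 0.99615625
wrist {'fov_y': 67.36581882257916, 'cx': 323.56172766586366, 'cy': 201.96891878960167, 'dist_coeffs': array([0.00904564, 0.        , 0.        , 0.        , 0.        ]), 'mount': array([[ 9.99999703e-01,  7.69887331e-04,  4.42037403e-05,
         5.70355358e-04],
       [-7.47882631e-04,  9.54250170e-01,  2.99008452e-01,
        -7.71203575e-02],
       [ 1.88021393e-04, -2.99008396e-01,  9.54250462e-01,
        -1.26044166e-01],
       [ 0.00000000e+00,  0.00000000e+00,  0.00000000e+00,
         1.00000000e+00]])} 0.9958984375
```

View pics/scene0.png

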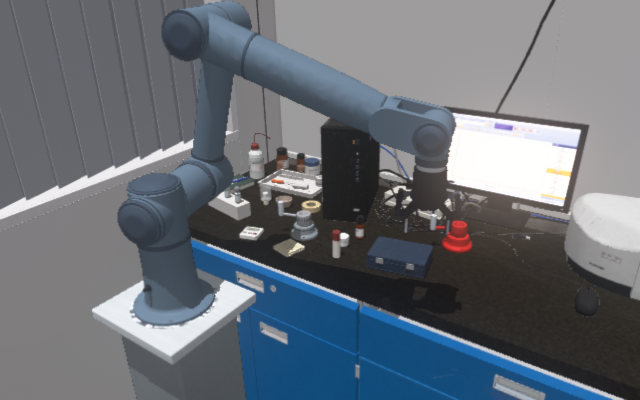

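View pics/top0.png

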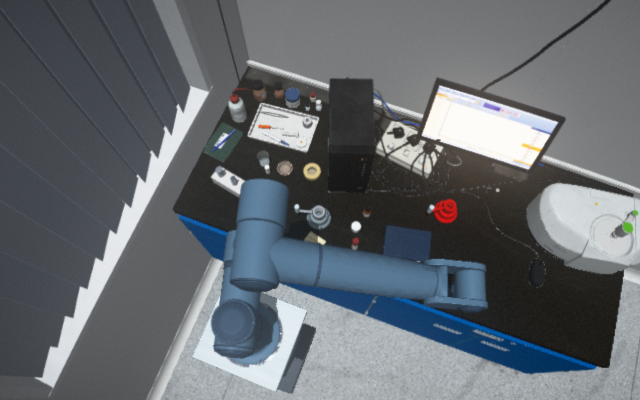

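View pics/wrist0.png

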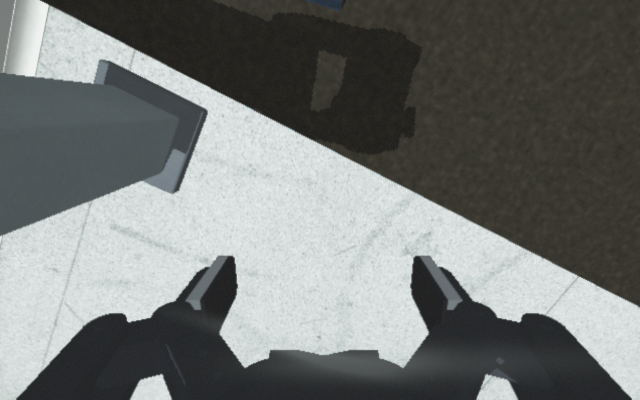

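```bash
python3 - <<'E'
from h import *
a=cv2.imread("pics/scene0.png"); 
c=cv2.resize(a[165:265,190:350],(800,500),interpolation=cv2.INTER_CUBIC); cv2.imwrite("pics/sc1.png",c)
b=cv2.imread("pics/top0.png"); 
c=cv2.resize(b[140:250,200:360],(800,550),interpolation=cv2.INTER_CUBIC); cv2.imwrite("pics/tc1.png",c)
z=np.load("scene0.npz"); P=cloud("scene",z["d"]); np.set_printoptions(precision=3,suppress=True)
for u,v in [(239,190),(232,193),(225,190),(232,205),(240,210),(304,215),(304,230),(282,208),(260,230)]: print("s",u,v,P[v,u])
z=np.load("top0.npz"); P=cloud("top",z["d"])
for u,v in [(215,168),(219,172),(229,178),(238,185),(240,190),(318,213),(296,208),(285,170),(312,171),(264,160),(230,200)]: print("t",u,v,P[v,u])
E
```

```text
s 239 190 [0.483 0.202 0.098]
s 232 193 [0.605 0.366 0.002]
s 225 190 [0.483 0.273 0.082]
s 232 205 [0.451 0.212 0.05 ]
s 240 210 [0.458 0.182 0.035]
s 304 215 [ 0.495 -0.072  0.067]
s 304 230 [ 0.46  -0.096  0.034]
s 282 208 [ 0.465 -0.005  0.088]
s 260 230 [0.406 0.046 0.018]
t 215 168 [ 0.539  0.394 -0.005]
t 219 172 [0.492 0.329 0.102]
t 229 178 [0.501 0.302 0.049]
t 238 185 [0.487 0.258 0.046]
t 240 190 [0.262 0.032 0.694]
t 318 213 [ 0.496 -0.069  0.028]
t 296 208 [0.459 0.002 0.108]
t 285 170 [0.627 0.123 0.004]
t 312 171 [ 0.667  0.023 -0.01 ]
t 264 160 [ 0.644  0.223 -0.008]
t 230 200 [ 0.435  0.279 -0.007]
```

View pics/sc1.png

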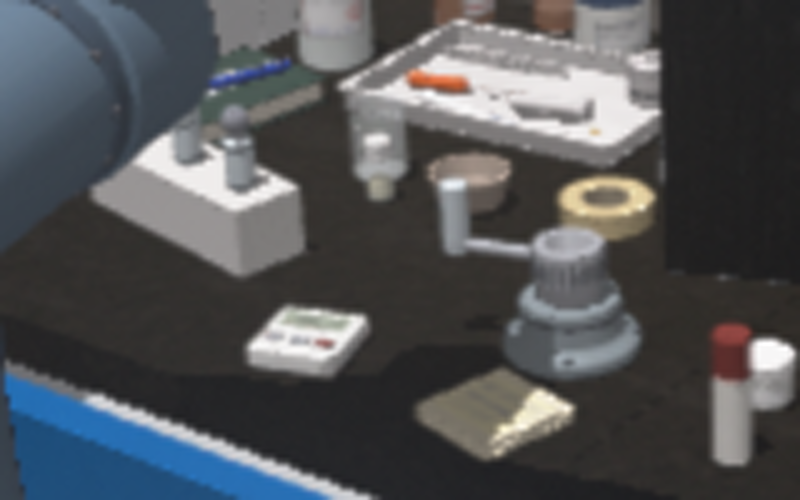

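View pics/tc1.png

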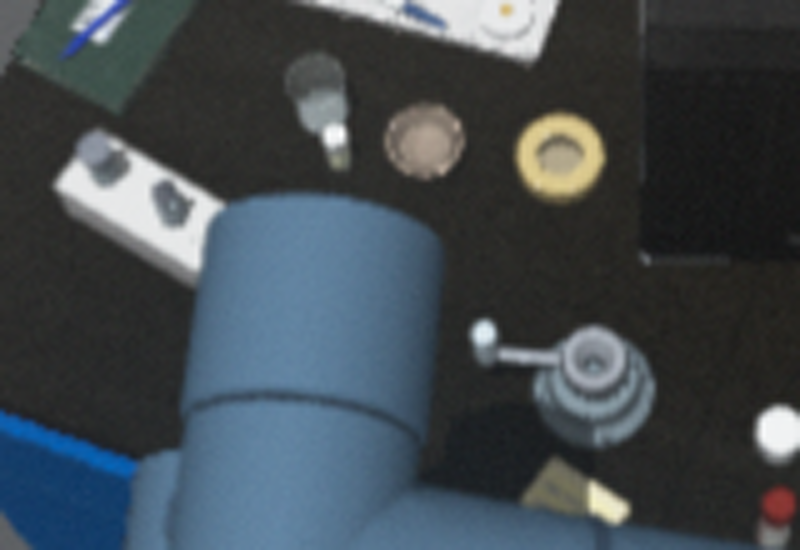

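Candidates: rack bobs with the ball head at scene (237,189), another bob at scene (227,193) (head hidden by the arm), and a disc head at top (219,170). Spindles are grey at scene (304,225) and red at scene (458,236), which I leave alone. I choose the ball bob at about (0.483, 0.202) and the grey spindle, and move over for a closer look.

```bash
python3 -m pendant '[-0.036,-0.036,-0.005,0,0,0,1,-0.036,-0.036,-0.005,0,0,0,1,-0.036,-0.036,-0.005,0,0,0,1,-0.036,-0.036,-0.005,0,0,0,1,-0.036,-0.036,-0.005,0,0,0,1,-0.036,-0.036,-0.005,0,0,0,1,-0.036,-0.036,-0.005,0,0,0,1,-0.036,-0.036,-0.005,0,0,0,1,-0.036,-0.036,-0.005,0,0,0,1,-0.036,-0.036,-0.005,0,0,0,1]'
python3 -m pendant '[0,0,0,0,0,-10,1,0,0,0,0,0,-10,1,0,0,0,0,0,-10,1,0,0,0,0,0,-10,1,0,0,0,0,0,-10,1,0,0,0,0,0,-10,1,0,0,0,0,0,-3,1]'
cat > look.py <<'E'
import sys; from h import *
n=sys.argv[1]
st=ctrl.read_state(); im,d=ctrl.camera("wrist"); cv2.imwrite(f"pics/{n}.png",im[:,:,::-1]); np.savez(n+".npz",im=im,d=d,o=st["orientation"],t=st["tcp_pos"])
print(st["t"],st["tcp_pos"],R.from_rotvec(st["orientation"]).as_matrix().round(3).tolist())
E
python3 look.py w1
```

```text
t: 1.4
tcp_pos: [0.4547, -0.0826, 0.297]
orientation: [-2.667, 1.653, 0.006]
wrist_force: [0.6, -1.2, 0.2]
grip_width: 0.996
t: 2.28
tcp_pos: [0.4543, -0.0777, 0.2957]
orientation: [-3.134, -0.056, 0.005]
wrist_force: [-0.3, -0.3, 0.2]
grip_width: 1.004
2.275 [ 0.45431069 -0.07768717  0.29565088] [[0.999, 0.035, -0.003], [0.035, -0.999, 0.007], [-0.003, -0.007, -1.0]]
```

View pics/w1.png

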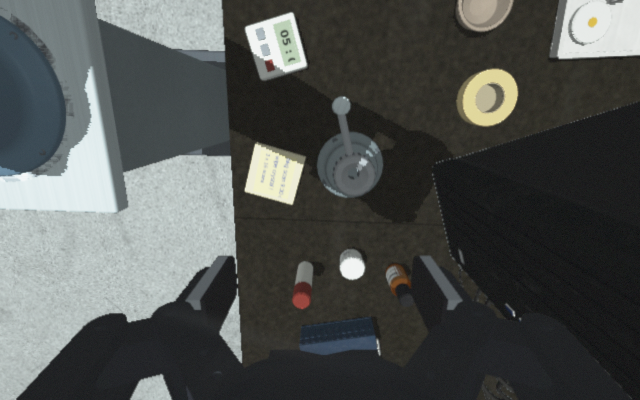

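```bash
python3 - <<'E'
import cv2
a=cv2.imread("pics/w1.png"); cv2.imwrite("pics/w1c.png",cv2.resize(a[85:205,290:410],(600,600),interpolation=cv2.INTER_CUBIC))
E
```

```text
(no output)
```

View pics/w1c.png

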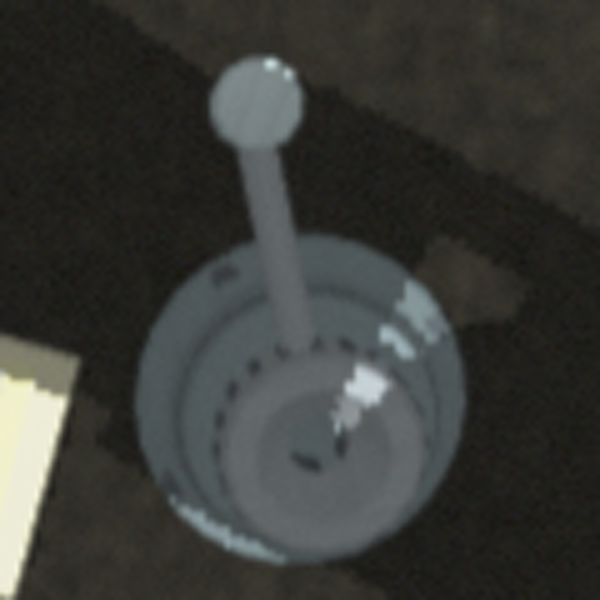

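The spindle's nut-top circle is centred at about (354.4,176) and its handle top at (341.4,105.6). I'll measure both.

```bash
python3 - <<'E'
from h import *
np.set_printoptions(precision=4,suppress=True)
z=np.load("w1.npz"); st=dict(orientation=z["o"],tcp_pos=z["t"])
c=onz("wrist",[[354.2,175.8]],.078,st)[0]; h=onz("wrist",[[341.4,105.6]],.110,st)[0]
print(c,h,h-c,np.hypot(*(h-c)[:2]))
# foot check: ellipse centre (350,164.5)
P=cloud("wrist",z["d"],st)
m=P[85:205,290:410].reshape(-1,3)
r=np.hypot(m[:,0]-c[0],m[:,1]-c[1])
n=m[(m[:,2]>.074)&(m[:,2]<.084)&(r<.04)]; print("nut",len(n),(n.min(0)+n.max(0))/2,np.ptp(n,0))
n=m[(m[:,2]>.103)&(m[:,2]<.118)]; print("hd",len(n),(n.min(0)+n.max(0))/2,np.ptp(n,0),n.mean(0))
E
```

```text
[ 0.4902 -0.0742  0.078 ] [0.4694 0.0026 0.11  ] [-0.0208  0.0768  0.032 ] 0.07956399800442217
nut 902 [ 0.4901 -0.0736  0.0772] [0.0473 0.0471 0.0064]
hd 259 [0.469  0.0032 0.11  ] [0.0162 0.0172 0.006 ] [0.469  0.0033 0.1101]
```

```bash
python3 -m pendant '[0,-0.052,0,0,0,0.7,1,0,-0.052,0,0,0,0.7,1,0,-0.052,0,0,0,0.6,1,0,-0.052,0,0,0,0,1,0,-0.052,0,0,0,0,1,0,-0.03,0,0,0,0,1,0,0,0,0,0,0,1]'
python3 look.py w2
```

```text
t: 3.2
tcp_pos: [0.4508, 0.2203, 0.2967]
orientation: [-3.135, 0.015, 0.006]
wrist_force: [0.6, -0.3, -0.7]
grip_width: 1.0
3.2 [0.45078273 0.22028756 0.29668342] [[1.0, -0.01, -0.004], [-0.01, -1.0, 0.007], [-0.004, -0.007, -1.0]]
```

View pics/w2.png

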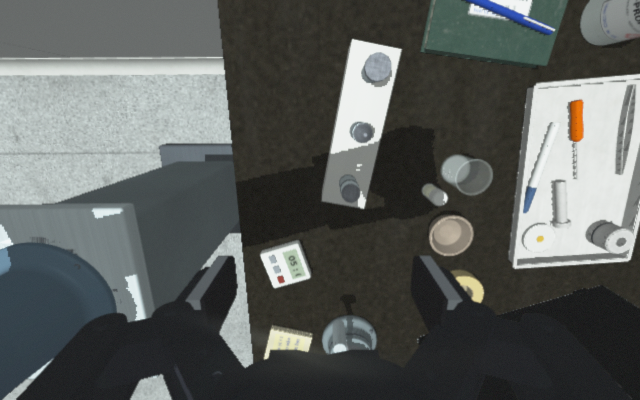

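```bash
python3 - <<'E'
from h import *
np.set_printoptions(precision=4,suppress=True)
a=cv2.imread("pics/w2.png"); c=a[25:225,300:420]; cv2.imwrite("pics/w2c.png",cv2.resize(c,(360,600),interpolation=cv2.INTER_CUBIC))
cv2.imwrite("pics/w2d.png",cv2.resize(cv2.convertScaleAbs(a[160:220,310:390],alpha=2),(800,600),interpolation=cv2.INTER_CUBIC))
z=np.load("w2.npz"); st=dict(orientation=z["o"],tcp_pos=z["t"]); P=cloud("wrist",z["d"],st)
m=P[25:225,300:420].reshape(-1,3)
t=m[(m[:,2]>.045)&(m[:,2]<.058)]; print(t.min(0),t.max(0))
r=cv2.minAreaRect((t[:,:2]*1000).astype(np.float32)); print(r)
t=m[(m[:,2]>.088)]
for lo,hi in [(.15,.235),(.235,.30),(.30,.4)]:
    s=t[(t[:,1]>lo)&(t[:,1]<hi)]; print(len(s),s.mean(0),s.min(0),s.max(0))
E
```

```text
[0.4484 0.1749 0.0456] [0.5374 0.3709 0.058 ]
((492.6045227050781, 272.3930358886719), (190.03558349609375, 56.20256042480469), 79.07437896728516)
342 [0.4795 0.2116 0.1069] [0.4696 0.2001 0.0883] [0.4902 0.2199 0.1159]
425 [0.4831 0.2782 0.1714] [0.453  0.2627 0.089 ] [0.5027 0.2955 0.4232]
636 [0.5043 0.3359 0.1031] [0.4917 0.3229 0.0967] [0.5172 0.349  0.1055]
```

View pics/w2c.png

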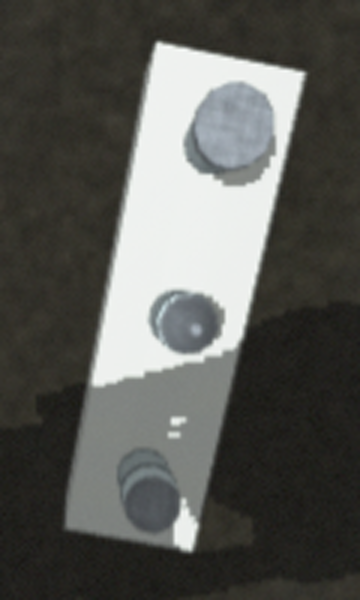

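View pics/w2d.png

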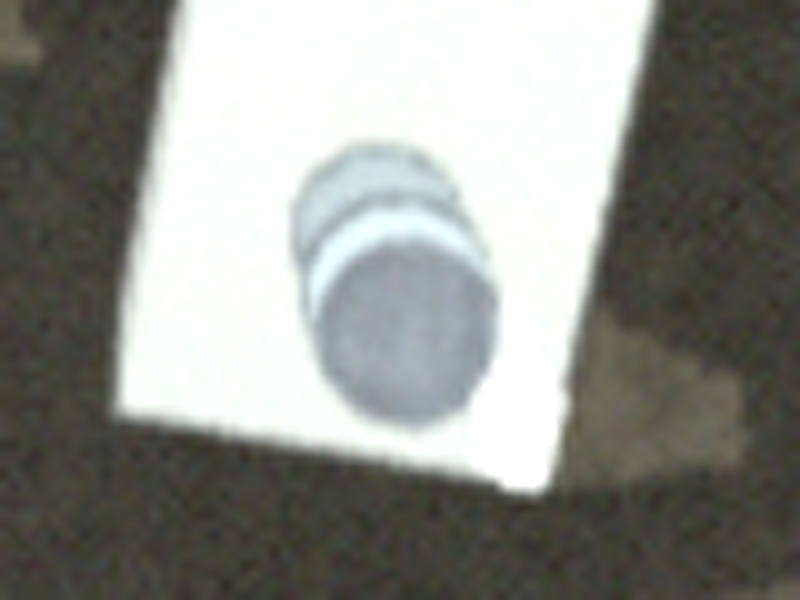

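```bash
python3 - <<'E'
from h import *
np.set_printoptions(precision=4,suppress=True)
z=np.load("w2.npz"); st=dict(orientation=z["o"],tcp_pos=z["t"]); P=cloud("wrist",z["d"],st)
b=onz("wrist",[[350.8,193]],.1035,st)[0]; print(b)
# body base ring: rack-top level centre
print(onz("wrist",[[347.5,183.5]],.09,st))
s=ctrl.read_state(); Rt=R.from_rotvec(s["orientation"]).as_matrix()
print(Rt.T@(np.array([b[0],b[1],.17])-s["tcp_pos"]))
E
```

```text
[0.4809 0.2081 0.1035]
[[0.4781 0.2156 0.09  ]]
[0.0306 0.0118 0.1265]
```

```bash
python3 -m pendant '[0.015,0.006,0.04,0,0,0,1,0.015,0.006,0.04,0,0,0,1,0,0,0.03,-0.4,0,0,1,0,0,0,0,0,10.4,1,0,0,0,0,0,0,1]'
python3 look.py w3
python3 - <<'E'
import cv2
a=cv2.imread("pics/w3.png"); cv2.imwrite("pics/w3c.png",cv2.resize(cv2.convertScaleAbs(a[100:300,200:440],alpha=1.6),(720,600),interpolation=cv2.INTER_CUBIC))
E
```

```text
t: 3.88
tcp_pos: [0.4825, 0.2014, 0.1838]
orientation: [3.123, -0.321, -0.003]
wrist_force: [0.4, -0.7, 0.5]
grip_width: 0.998
3.875 [0.48246975 0.20137335 0.18381235] [[0.979, -0.203, -0.002], [-0.203, -0.979, -0.002], [-0.002, 0.002, -1.0]]
```

View pics/w3c.png

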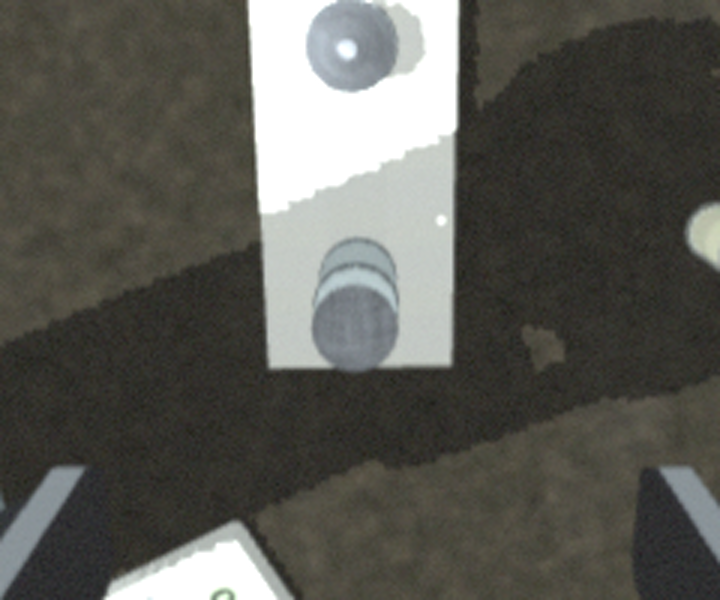

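```bash
python3 - <<'E'
from h import *
np.set_printoptions(precision=4,suppress=True)
z=np.load("w3.npz"); st=dict(orientation=z["o"],tcp_pos=z["t"]); P=cloud("wrist",z["d"],st)
u,v=200+355/3,100+328/3
b=onz("wrist",[[u,v]],.1035,st)[0]; print(b)
for c in ((u,v),(317,115.5)):
    print([P[int(c[1])+k,int(c[0])].round(4).tolist() for k in (-14,-10,-5,0,5,10,13)])
s=st; Rt=R.from_rotvec(s["orientation"]).as_matrix()
print(Rt.T@(np.array([b[0],b[1],.077])-s["tcp_pos"]))
im,d=ctrl.camera("scene"); cv2.imwrite("pics/sc2.png",cv2.resize(im[150:250,190:330,::-1],(800,571),interpolation=cv2.INTER_CUBIC))
E
```

```text
[0.4808 0.2078 0.1035]
[[0.483, 0.2191, 0.1059], [0.4827, 0.2174, 0.1098], [0.4822, 0.2149, 0.1133], [0.4816, 0.2119, 0.1149], [0.4809, 0.2084, 0.1152], [0.48, 0.2043, 0.1136], [0.4793, 0.2011, 0.1111]]
[[0.4954, 0.2809, 0.101], [0.495, 0.2784, 0.1058], [0.4945, 0.2755, 0.115], [0.494, 0.2726, 0.1179], [0.4933, 0.2697, 0.1164], [0.4924, 0.2663, 0.107], [0.4918, 0.2641, 0.1018]]
[-0.0028 -0.0062  0.1068]
```

View pics/sc2.png

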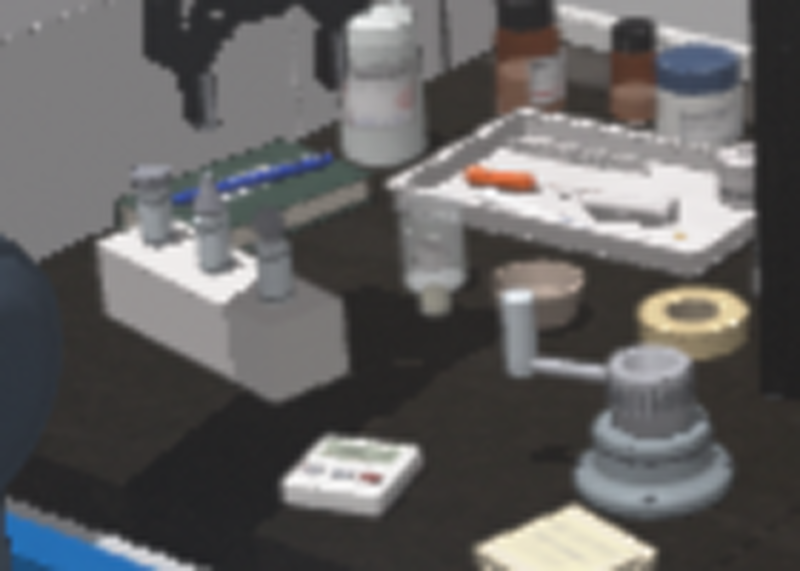

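The picture shows disc, cone and ball heads in order, with the ball at (272,228) in the crop, and the depth profile there is spherical. Next I descend and grip.

```bash
python3 -m pendant '[-0.003,-0.006,0.03,0,0,0,1,0,0,0.035,0,0,0,1,0,0,0.03,0,0,0,1,0,0,0,0,0,0,1]'
python3 - <<'E'
from h import *
s=ctrl.read_state(); Rt=R.from_rotvec(s["orientation"]).as_matrix()
print(Rt.T@(np.array([.4808,.2083,.077])-s["tcp_pos"]),Rt.round(4).tolist(), s["wrist_force"])
E
```

```text
t: 4.47
tcp_pos: [0.4836, 0.2074, 0.0906]
orientation: [-3.126, 0.309, -0.01]
wrist_force: [-0.4, -0.3, 0.9]
grip_width: 1.003
[-0.00295651 -0.00028744  0.01361548] [[0.9806, -0.1958, 0.0062], [-0.1958, -0.9806, -0.0005], [0.0062, -0.0008, -1.0]] [-0.39245395 -0.31965822  0.87051184]
```

```bash
python3 -m pendant '[-0.003,0,0.0135,0,-0.36,0,1,0,0,0,0,0,0,1]'
python3 - <<'E'
from h import *
s=ctrl.read_state(); Rt=R.from_rotvec(s["orientation"]).as_matrix()
print(Rt.T@(np.array([.4808,.2083,.077])-s["tcp_pos"]),Rt.round(4).tolist(), s["wrist_force"])
E
```

```text
t: 4.72
tcp_pos: [0.4823, 0.2082, 0.0789]
orientation: [-3.125, 0.307, -0.006]
wrist_force: [-0.5, -0.3, -0.3]
grip_width: 1.0
[-0.00148013  0.00021445  0.00193855] [[0.9808, -0.1947, 0.0039], [-0.1947, -0.9809, 0.0016], [0.0035, -0.0024, -1.0]] [-0.53208326 -0.33557296 -0.25803925]
```

```bash
python3 -m pendant '[-0.0015,0,0.002,0,-0.25,0,1,0,0,0,0,0,0,-1,0,0,0,0,0,0,-1,0,0,0,0,0,0,-1,0,0,0,0,0,0,-1,0,0,0,0,0,0,-1,0,0,0,0,0,0,-1]' 70
python3 - <<'E'
from h import *
s=ctrl.read_state(); Rt=R.from_rotvec(s["orientation"]).as_matrix()
print(s["tcp_pos"],Rt.round(4).tolist(), s["wrist_force"],s["grip_width"])
E
```

```text
t: 5.6
tcp_pos: [0.4815, 0.2092, 0.0797]
orientation: [-3.123, 0.306, -0.001]
wrist_force: [-0.7, -0.5, -0.2]
grip_width: 0.228
[0.48150123 0.20917635 0.07965301] [[0.981, -0.194, 0.0009], [-0.194, -0.981, 0.0036], [0.0002, -0.0037, -1.0]] [-0.68174071 -0.52209845 -0.18962176] 0.22829345221155944
```

```bash
python3 -m pendant '[0,0,-0.015,0,0,0,-1,0,0,-0.03,0,0,0,-1,0,0,-0.03,0,0,0,-1,0,0,-0.02,0,0,0,-1,0,0,0,0,0,0,-1]'
python3 look.py w4
python3 - <<'E'
from h import *
s=ctrl.read_state(); print(s["wrist_force"],s["grip_width"])
im,d=ctrl.camera("scene"); cv2.imwrite("pics/sc3.png",cv2.resize(im[120:240,190:330,::-1],(700,600),interpolation=cv2.INTER_CUBIC))
E
```

```text
t: 6.22
tcp_pos: [0.4828, 0.2087, 0.1809]
orientation: [-3.122, 0.306, -0.009]
wrist_force: [1.1, 0.6, -1.0]
grip_width: 0.237
6.225 [0.48278993 0.20874898 0.18088444] [[0.981, -0.194, 0.006], [-0.194, -0.981, 0.004], [0.005, -0.005, -1.0]]
[ 0.0892524  -0.19354391 -0.28264307] 0.23620427404080546
```

View pics/sc3.png

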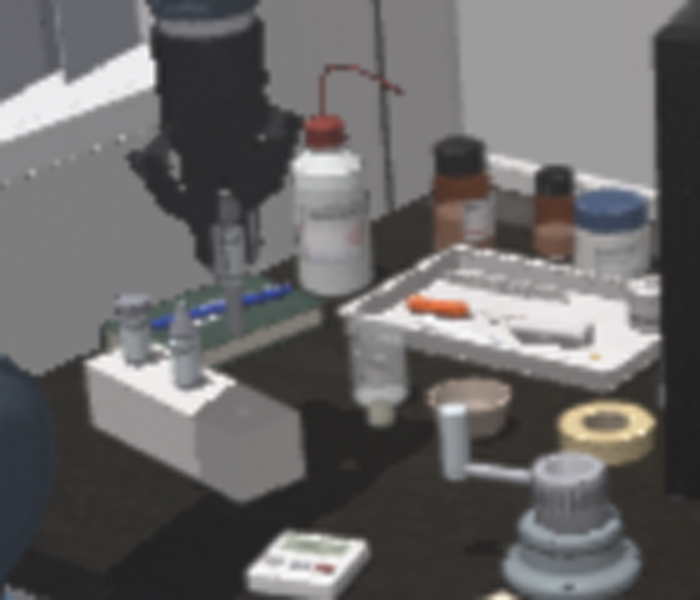

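View pics/w4.png

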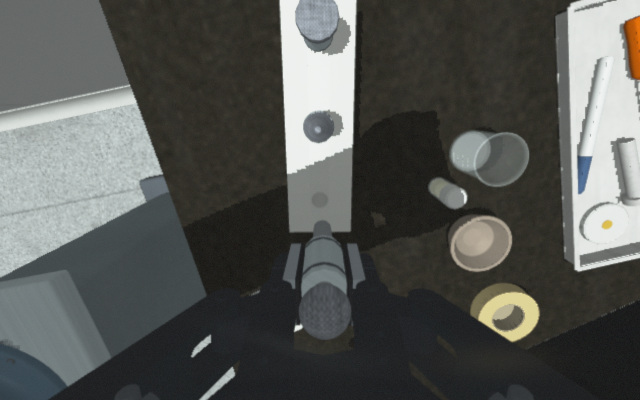

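```bash
python3 - <<'E'
import cv2
a=cv2.imread("pics/w4.png"); cv2.imwrite("pics/w4c.png",cv2.resize(cv2.convertScaleAbs(a[210:350,260:390],alpha=1.8),(557,600),interpolation=cv2.INTER_CUBIC))
E
```

```text
(no output)
```

View pics/w4c.png

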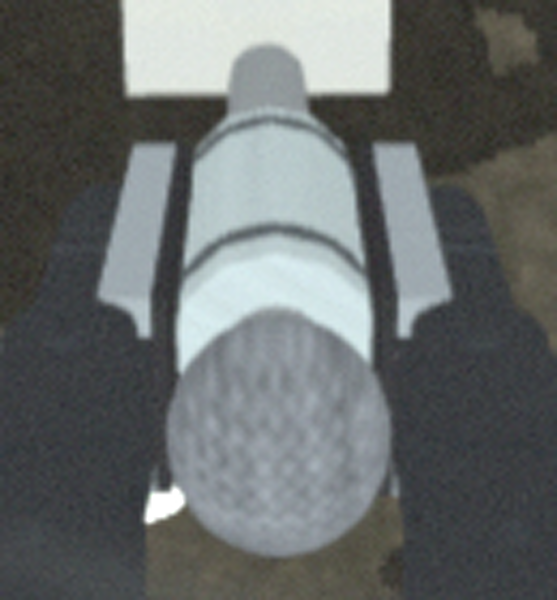

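```bash
python3 - <<'E'
from h import *
np.set_printoptions(precision=4,suppress=True)
m=ctrl.camera_model("wrist"); T=np.array(m["mount"])
def tool(uv,z):
    p=cv2.undistortPoints(np.array([[uv]],float),K(m),np.array(m["dist_coeffs"],float)).ravel()
    d=T[:3,:3]@[*p,1]; o=T[:3,3]; return o+d*(z-o[2])/d[2]
print(tool((325.1,310.6),-.0238)); print(tool((322.3,228.7),.0677)); print(tool((322.5,220.3),.0677))
s=ctrl.read_state(); Rt=R.from_rotvec(s["orientation"]).as_matrix()
off=np.array([0,.001,0]); print(Rt.T@(np.array([.4902,-.074,.165])-s["tcp_pos"])-off, s["tcp_pos"],Rt.round(4))
E
```

```text
[ 0.0017  0.0014 -0.0238]
[0.0001 0.0038 0.0677]
[ 0.0002 -0.0025  0.0677]
[0.0635 0.2744 0.0125] [0.4814 0.2085 0.1785] [[ 0.9809 -0.1943  0.0016]
 [-0.1943 -0.9809  0.0034]
 [ 0.0009 -0.0036 -1.    ]]
```

```bash
python3 -m pendant '[0,0,-0.035,0,0,0,-1,0.005,0.02,-0.025,0,0,0,-1,0.01,0.045,0,0,0,0,-1,0.01,0.045,0,0,0,0,-1,0.01,0.045,0,0,0,0,-1,0.01,0.045,0,0,0,0,-1,0.01,0.045,0,0,0,0,-1,0.005,0.025,0,0,0,0,-1,0,0,0,0,0,0,-1]'
cat > rel.py <<'E'
import sys; from h import *
np.set_printoptions(precision=4,suppress=True)
s=ctrl.read_state(); Rt=R.from_rotvec(s["orientation"]).as_matrix()
t=np.array([float(x) for x in sys.argv[1:4]])
print("toolrel",Rt.T@(t-s["tcp_pos"]),"pos",s["tcp_pos"],"F",s["wrist_force"],"gw",s["grip_width"],"t",s["t"]); print(Rt)
E
python3 rel.py .4902 -.074 .165
```

```text
t: 7.45
tcp_pos: [0.4822, -0.0761, 0.2268]
orientation: [-3.124, 0.304, 0.031]
wrist_force: [0.4, 0.4, -0.6]
grip_width: 0.237
toolrel [ 0.0087 -0.0035  0.0616] pos [ 0.4822 -0.0761  0.2268] F [ 0.3706  0.4188 -0.5785] gw 0.23651917605611464 t 7.45
[[ 0.981  -0.193  -0.0191]
 [-0.1929 -0.9812  0.005 ]
 [-0.0197 -0.0012 -0.9998]]
```

```bash
python3 -m pendant '[0.0085,-0.005,0.03,0,1.1,0,-1,0,0,0.02,0,0,0,-1,0,0,0,0,0,0,-1]'
python3 rel.py .4902 -.074 .1077; python3 look.py w5
```

```text
t: 7.82
tcp_pos: [0.49, -0.07, 0.1731]
orientation: [-3.123, 0.303, 0.006]
wrist_force: [-0.3, 0.4, -0.1]
grip_width: 0.234
toolrel [0.0013 0.0041 0.0654] pos [ 0.49   -0.07    0.1731] F [-0.3296  0.4379 -0.1128] gw 0.23408986014698746 t 7.825
[[ 0.9814 -0.1921 -0.0033]
 [-0.1921 -0.9814  0.0038]
 [-0.004  -0.0031 -1.    ]]
7.825 [ 0.48996336 -0.06998666  0.17307474] [[0.981, -0.192, -0.003], [-0.192, -0.981, 0.004], [-0.004, -0.003, -1.0]]
```

View pics/w5.png

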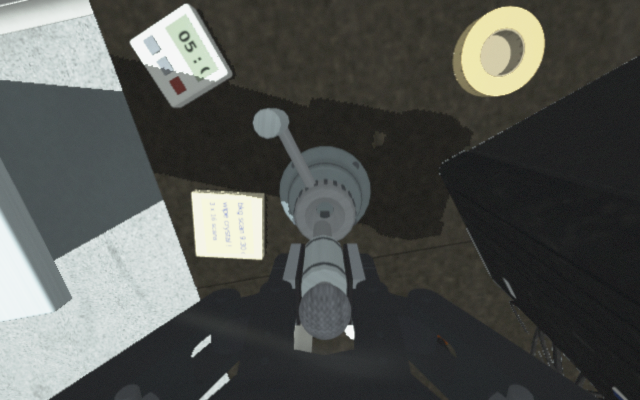

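```bash
python3 - <<'E'
from h import *
a=cv2.imread("pics/w5.png"); cv2.imwrite("pics/w5c.png",cv2.resize(cv2.convertScaleAbs(a[140:260,270:380],alpha=1.8),(550,600),interpolation=cv2.INTER_CUBIC))
E
```

```text
(no output)
```

View pics/w5c.png

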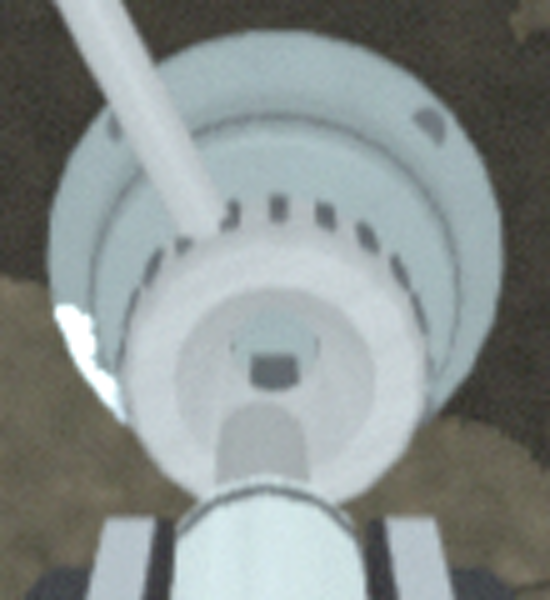

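```bash
python3 - <<'E'
from h import *
np.set_printoptions(precision=4,suppress=True)
z=np.load("w5.npz"); st=dict(orientation=z["o"],tcp_pos=z["t"]); Rt=R.from_rotvec(st["orientation"]).as_matrix()
c=onz("wrist",[[325.3,215.3]],.078,st)[0]; print(c, Rt.T@(c-st["tcp_pos"]))
m=ctrl.camera_model("wrist")
E
```

```text
[ 0.4912 -0.0738  0.078 ] [0.0023 0.0038 0.0951]
```

```bash
python3 -m pendant '[0.001,0.0015,0.015,0,0.2,0,-1,0,0,0.015,0,0,0,-1,0,0,0.01,0,0,0,-1,0,0,0,0,0,0,-1]'
python3 rel.py .4907 -.0738 .1077
```

```text
t: 8.38
tcp_pos: [0.492, -0.0713, 0.1326]
orientation: [-3.125, 0.301, -0.006]
wrist_force: [-0.0, -0.4, -0.9]
grip_width: 0.234
toolrel [-0.0009  0.0027  0.0249] pos [ 0.492  -0.0713  0.1326] F [-0.0036 -0.4226 -0.9206] gw 0.23448122384899245 t 8.375
[[ 0.9816 -0.191   0.0039]
 [-0.191  -0.9816  0.0019]
 [ 0.0035 -0.0026 -1.    ]]
```

```bash
python3 -m pendant '[-0.001,0.001,0.006,0,-0.2,0,-1,0,0,0.006,0,0,0,-1,0,0,0,0,0,0,-1]'
python3 rel.py .4907 -.0738 .1077
```

```text
t: 8.75
tcp_pos: [0.4912, -0.0725, 0.1204]
orientation: [-3.125, 0.302, -0.002]
wrist_force: [-0.1, 0.1, -0.3]
grip_width: 0.236
toolrel [-0.0003  0.0014  0.0127] pos [ 0.4912 -0.0725  0.1204] F [-0.1351  0.0735 -0.2549] gw 0.2356223951512344 t 8.75
[[ 0.9815 -0.1913  0.0015]
 [-0.1913 -0.9815  0.0021]
 [ 0.001  -0.0023 -1.    ]]
```

```bash
python3 -m pendant '[0,0,0.005,0,0,0,-1,0,0,0.004,0,0,0,-1,0,0,0,0,0,0,-1]'
python3 rel.py .4907 -.0738 .1077
```

```text
t: 9.12
tcp_pos: [0.4915, -0.0726, 0.1112]
orientation: [-3.125, 0.302, -0.003]
wrist_force: [-0.3, -0.9, -0.8]
grip_width: 0.233
toolrel [-0.0005  0.0014  0.0035] pos [ 0.4915 -0.0726  0.1112] F [-0.3402 -0.8553 -0.7801] gw 0.23297094556673997 t 9.125
[[ 0.9816 -0.1912  0.002 ]
 [-0.1912 -0.9816  0.0017]
 [ 0.0016 -0.0021 -1.    ]]
```

```bash
python3 -m pendant '[0,0,0.003,0,0,0,-1,0,0,0,0,0,0,-1]'
python3 rel.py .4907 -.0738 .1077
```

```text
t: 9.38
tcp_pos: [0.4915, -0.0726, 0.108]
orientation: [-3.125, 0.302, -0.003]
wrist_force: [-0.6, -0.0, 0.4]
grip_width: 0.237
toolrel [-0.0006  0.0013  0.0003] pos [ 0.4915 -0.0726  0.108 ] F [-0.6293 -0.0356  0.4231] gw 0.2365353245701495 t 9.375
[[ 0.9815 -0.1913  0.0021]
 [-0.1913 -0.9815  0.0017]
 [ 0.0017 -0.0021 -1.    ]]
```

Nearly home and no contact yet, so I nudge down until it touches.

```bash
python3 -m pendant '[0,0,0.0015,0,0,0,-1,0,0,0.001,0,0,0,-1]'
python3 rel.py .4907 -.0738 .1077
```

```text
t: 9.62
tcp_pos: [0.4921, -0.0728, 0.1073]
orientation: [-3.126, 0.301, -0.003]
wrist_force: [-4.0, 1.1, 8.5]
grip_width: 0.23
toolrel [-0.0012  0.0012 -0.0004] pos [ 0.4921 -0.0728  0.1073] F [-3.9715  1.1471  8.5135] gw 0.23049355566239602 t 9.625
[[ 0.9816 -0.1908  0.0017]
 [-0.1908 -0.9816  0.0013]
 [ 0.0015 -0.0016 -1.    ]]
```

Contact is at the expected home height, so I release and lift.

```bash
python3 -m pendant '[0,0,-0.0003,0,0,0,0.3,0,0,0,0,0,0,0.3,0,0,0,0,0,0,0.3,0,0,0,0,0,0,0.3,0,0,-0.02,0,0,0,0.3,0,0,-0.04,0,0,0,0.3,0,0,-0.04,0,0,0,0.3,0,0,-0.04,0,0,0,0.3,0,0,0,0,0,0,0.3]'
python3 look.py w6
python3 - <<'E'
from h import *
im,d=ctrl.camera("scene"); cv2.imwrite("pics/sc4.png",cv2.resize(im[150:250,230:370,::-1],(800,571),interpolation=cv2.INTER_CUBIC))
E
```

```text
t: 10.75
tcp_pos: [0.4914, -0.0729, 0.251]
orientation: [-3.125, 0.301, -0.001]
wrist_force: [-0.5, 0.6, 0.2]
grip_width: 0.652
10.75 [ 0.49144647 -0.07291257  0.25100526] [[0.982, -0.191, 0.001], [-0.191, -0.982, 0.002], [0.001, -0.002, -1.0]]
```

View pics/sc4.png

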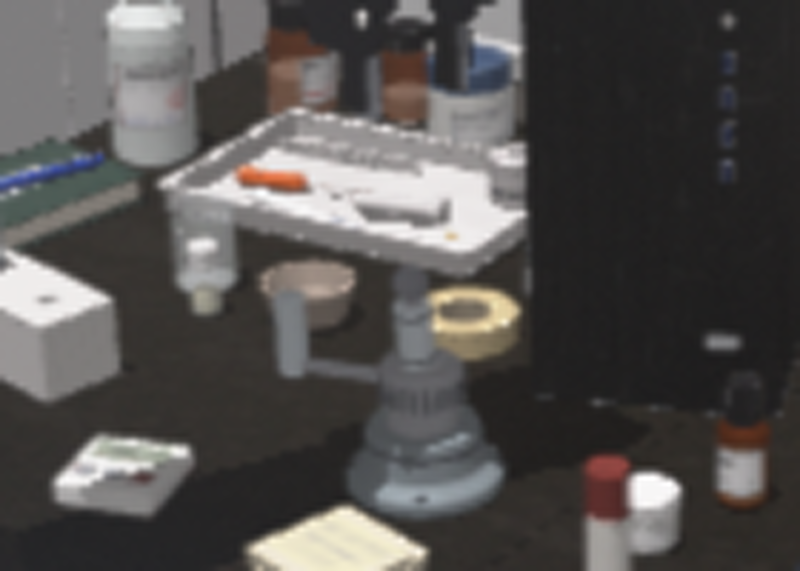

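View pics/w6.png

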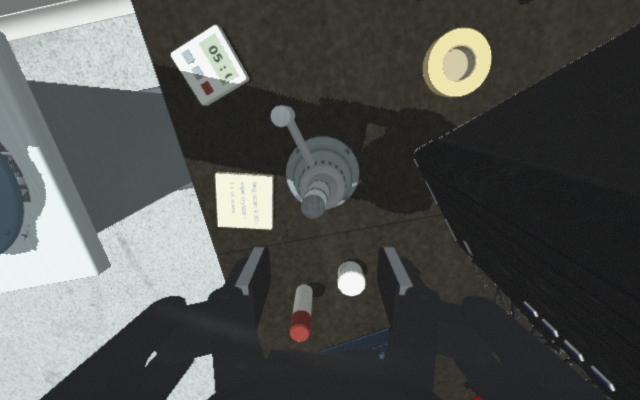

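```bash
python3 - <<'E'
from h import *
np.set_printoptions(precision=4,suppress=True)
z=np.load("w6.npz"); st=dict(orientation=z["o"],tcp_pos=z["t"]); P=cloud("wrist",z["d"],st).reshape(-1,3)
m=P[(np.hypot(P[:,0]-.49,P[:,1]+.074)<.03)&(P[:,2]>.1)&(P[:,2]<.16)]; print("bob",len(m),m[:,2].max(),m[m[:,2]>.136].mean(0))
h=P[(np.hypot(P[:,0]-.469,P[:,1]-.003)<.03)&(P[:,2]>.1)&(P[:,2]<.12)]; print("hd",h.mean(0))
z=np.load("scene0.npz"); Q=cloud("scene",z["d"]).reshape(-1,3)
for n,p in (("s",Q),("w",P)):
    c=p[(p[:,0]>.55)&(p[:,0]<.9)&(p[:,1]>-.3)&(p[:,1]<.1)&(p[:,2]>.15)&(p[:,2]<.6)]
    print(n,len(c),c.min(0) if len(c) else 0,np.percentile(c,[1,50,99],axis=0) if len(c) else 0)
    for y in np.arange(-.2,.08,.04):
        k=c[abs(c[:,1]-y)<.02]
        if len(k): print(round(y,2),np.percentile(k[:,0],2),k[:,2].max())
E
```

```text
bob 707 0.1430066310140101 [ 0.4829 -0.0736  0.1395]
hd [0.47   0.0032 0.1099]
s 3048 [ 0.5943 -0.2147  0.15  ] [[ 0.6015 -0.2112  0.1522]
 [ 0.6329 -0.1472  0.247 ]
 [ 0.8591 -0.0613  0.338 ]]
-0.2 0.6358935841920542 0.33604599719701994
-0.16 0.6227556912735345 0.3385161245124808
-0.12 0.6070591157066805 0.34084601853131513
-0.08 0.5997951436222361 0.3392290064399164
-0.04 0.6516372139609112 0.33830786778749905
w 37107 [ 0.55   -0.2083  0.15  ] [[ 0.5509 -0.1981  0.1522]
 [ 0.6197 -0.0731  0.2303]
 [ 0.7024 -0.0327  0.3216]]
-0.2 0.6325458280336819 0.24878468296925021
-0.16 0.6263167666437374 0.2680987995705335
-0.12 0.6117761579204838 0.2788691121010358
-0.08 0.5508598182943873 0.3251487298319645
-0.04 0.6256941781610976 0.2605637108936576
```

```bash
python3 -m pendant '[0,0,0,0,0,9.5,-1,0,0,0,0,0,9.5,-1,0,0,0,0,0,0,-1]'
python3 rel.py .437 -.006 .200
python3 - <<'E'
from h import *
z=np.load("w6.npz"); st=dict(orientation=z["o"],tcp_pos=z["t"])
print(onz("wrist",[[314,207]],.1315,st), onz("wrist",[[282.5,115.5]],.110,st))
E
```

```text
t: 11.22
tcp_pos: [0.4867, -0.0712, 0.2409]
orientation: [-3.027, 0.826, 0.027]
wrist_force: [-0.1, -0.5, 0.6]
grip_width: 0.013
toolrel [-0.0752 -0.0309  0.0422] pos [ 0.4867 -0.0712  0.2409] F [-0.0619 -0.4791  0.6046] gw 0.013193958340475645 t 11.225
[[ 0.8613 -0.5078 -0.0156]
 [-0.5077 -0.8615  0.0086]
 [-0.0179  0.0005 -0.9998]]
[[ 0.4834338  -0.07595171  0.1315    ]] [[0.47138623 0.00307991 0.11      ]]
```

```bash
python3 -m pendant '[-0.038,-0.016,0,0,1,0,-1,-0.037,-0.015,0,0,0,0,-1,0,0,0,0,0,0,-1]'
python3 rel.py .437 -.006 .097
```

```text
t: 11.6
tcp_pos: [0.4349, -0.0047, 0.2375]
orientation: [3.034, -0.815, -0.012]
wrist_force: [0.9, -0.7, -0.1]
grip_width: -0.001
toolrel [ 0.0035 -0.0002  0.1404] pos [ 0.4349 -0.0047  0.2375] F [ 0.9254 -0.722  -0.1337] gw -0.0007527658032699061 t 11.6
[[ 0.8653 -0.5012 -0.0073]
 [-0.5012 -0.8653  0.0018]
 [-0.0072  0.0021 -1.    ]]
```

```bash
python3 -m pendant '[0,0,0.045,0,0.4,0,-1,0,0,0.045,0,0,0,-1,0,0,0.035,0,0,0,-1,0,0,0.01,0,0,0,-1,0,0,0,0,0,0,-1]'
python3 rel.py .437 -.006 .097; python3 look.py w7
```

```text
t: 12.22
tcp_pos: [0.4363, -0.007, 0.0984]
orientation: [3.035, -0.802, 0.001]
wrist_force: [-0.2, 0.2, 0.3]
grip_width: -0.002
toolrel [ 0.0002 -0.0012  0.0014] pos [ 0.4363 -0.007   0.0984] F [-0.1582  0.1642  0.3389] gw -0.00222542991880978 t 12.225
[[ 0.8694 -0.4941  0.0001]
 [-0.4941 -0.8694 -0.0029]
 [ 0.0015  0.0025 -1.    ]]
12.225 [ 0.4362756  -0.00696372  0.09839853] [[0.869, -0.494, 0.0], [-0.494, -0.869, -0.003], [0.002, 0.003, -1.0]]
```

View pics/w7.png

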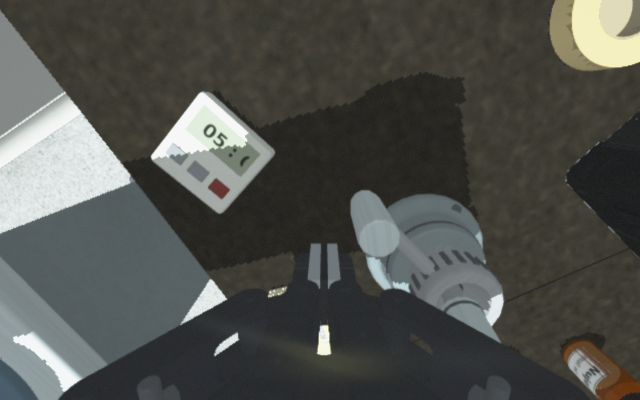

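```bash
cat > arc.py <<'E'
import sys; from h import *
np.set_printoptions(precision=4,suppress=True)
s=ctrl.read_state(); Rt=R.from_rotvec(s["orientation"]).as_matrix(); p=np.array(s["tcp_pos"])
C=np.array([.4907,-.0738]); d=p[:2]-C
print("phi",np.degrees(np.arctan2(d[1],d[0])),"r",np.hypot(*d),"pos",p,"F",s["wrist_force"],"t",s["t"],"zax",Rt[:,2],"yaw",np.degrees(np.arctan2(Rt[1,0],Rt[0,0])))
q=p
for f in sys.argv[1:]:
    a=np.radians(float(f)); w=np.array([*(C+.08*np.array([np.cos(a),np.sin(a)])),.098]); print(f,Rt.T@(w-q)); q=w
E
python3 arc.py 122 114 106 98 90 82 74 66 58 50
```

```text
phi 129.0140567874776 r 0.08592314276850747 pos [ 0.4366 -0.007   0.0989] F [-0.5994  0.2194 -0.7114] t 12.275 zax [ 0.0012 -0.0032 -1.    ] yaw -29.622879241227636
122 [ 0.0096 -0.0067  0.001 ]
114 [ 0.006  -0.0094 -0.    ]
106 [ 0.0072 -0.0085  0.    ]
98 [ 0.0083 -0.0074  0.    ]
90 [ 0.0093 -0.0062  0.    ]
82 [ 0.0101 -0.0048  0.    ]
74 [ 0.0106 -0.0034  0.    ]
66 [ 0.011  -0.0019  0.    ]
58 [ 0.0112 -0.0003  0.    ]
50 [0.0111 0.0012 0.    ]
```

```bash
python3 -m pendant '[0.0095,-0.0067,0.001,0,0,0,-1,0.006,-0.0094,0,0,0,0,-1,0.007,-0.0085,0,0,0,0,-1,0,0,0,0,0,0,-1]'
python3 arc.py 98 90 82 74 66 58 50; python3 look.py w8
```

```text
t: 12.78
tcp_pos: [0.4738, 0.0015, 0.1016]
orientation: [3.031, -0.799, 0.016]
wrist_force: [-0.2, -0.5, -0.8]
grip_width: -0.001
phi 102.66203461432495 r 0.0772262178538373 pos [0.4738 0.0015 0.1016] F [-0.1845 -0.4625 -0.7941] t 12.775 zax [ 0.0081 -0.0095 -0.9999] yaw -29.525443570905512
98 [ 0.0031 -0.0062  0.0036]
90 [ 0.0093 -0.0062  0.0001]
82 [ 0.0101 -0.0048  0.0001]
74 [ 0.0106 -0.0034  0.0001]
66 [ 0.011  -0.0018  0.0001]
58 [ 0.0112 -0.0003  0.0001]
50 [0.0111 0.0013 0.0001]
12.775 [0.47377203 0.00154808 0.10162841] [[0.87, -0.493, 0.008], [-0.493, -0.87, -0.009], [0.012, 0.004, -1.0]]
```

View pics/w8.png

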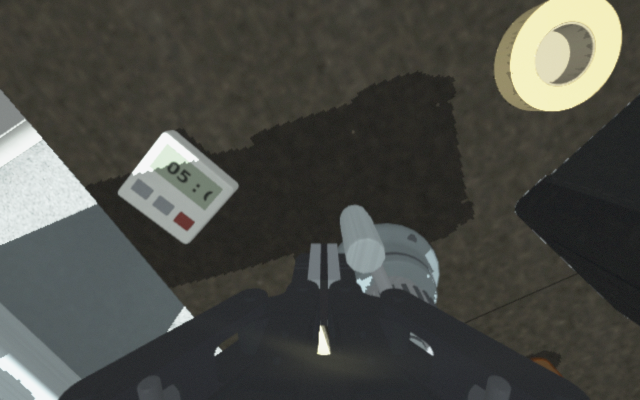

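```bash
python3 -m pendant '[0.004,-0.006,0.003,0,-0.6,0,-1,0.009,-0.006,0,0,0,0,-1,0.01,-0.005,0,0,0,0,-1,0,0,0,0,0,0,-1]'
python3 arc.py 74 66 58 50 42
```

```text
t: 13.32
tcp_pos: [0.5041, 0.0058, 0.0986]
orientation: [3.035, -0.799, -0.001]
wrist_force: [0.2, 0.1, -0.1]
grip_width: -0.003
phi 80.46651175623109 r 0.08069726272053035 pos [0.5041 0.0058 0.0986] F [ 0.166   0.0726 -0.1214] t 13.325 zax [-0.0014 -0.0033 -1.    ] yaw -29.50731280905921
74 [ 0.0089 -0.0019  0.0006]
66 [ 0.011  -0.0018 -0.    ]
58 [ 0.0112 -0.0003  0.    ]
50 [0.0111 0.0013 0.    ]
42 [0.0108 0.0028 0.    ]
```

```bash
python3 -m pendant '[0.009,-0.002,0,0,0,0,-1,0.011,-0.0018,0,0,0,0,-1,0,0,0,0,0,0,-1]'
python3 arc.py 60 56 52 48; python3 look.py w9
```

```text
t: 13.7
tcp_pos: [0.5245, -0.0013, 0.0985]
orientation: [3.035, -0.799, -0.002]
wrist_force: [0.1, 0.1, -0.5]
grip_width: 0.003
phi 64.98947204705563 r 0.08005682684937254 pos [ 0.5245 -0.0013  0.0985] F [ 0.0602  0.1309 -0.4762] t 13.7 zax [-0.0019 -0.0031 -1.    ] yaw -29.51425771597334
60 [ 0.007  -0.0002  0.0005]
56 [0.0056 0.0002 0.    ]
52 [0.0055 0.0006 0.    ]
48 [0.0055 0.001  0.    ]
13.7 [ 0.52454681 -0.00125009  0.09845176] [[0.87, -0.493, -0.002], [-0.493, -0.87, -0.003], [-0.0, 0.004, -1.0]]
```

View pics/w9.png

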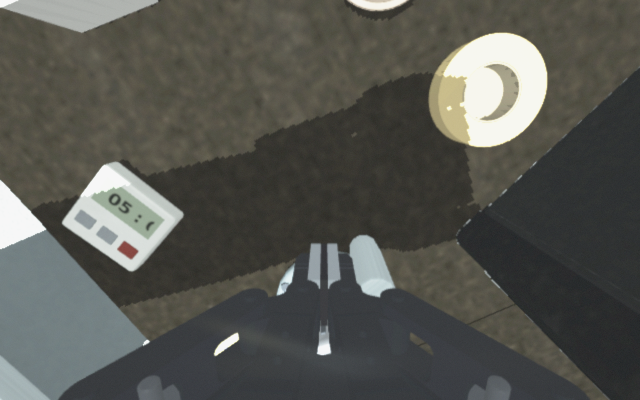

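```bash
python3 -m pendant '[0.007,0,0,0,0,0,-1,0,0,0,0,0,0,-1]'; python3 arc.py
python3 -m pendant '[0.0056,0.0003,0,0,0,0,-1,0,0,0,0,0,0,-1]'; python3 arc.py 52 48 44
```

```text
t: 14.0
tcp_pos: [0.5294, -0.0043, 0.098]
orientation: [3.035, -0.799, -0.008]
wrist_force: [-1.9, 1.3, 2.0]
grip_width: -0.001
phi 60.91907457003641 r 0.07953521680709867 pos [ 0.5294 -0.0043  0.098 ] F [-1.8795  1.3031  2.0469] t 14.0 zax [-0.0057 -0.0018 -1.    ] yaw -29.516333662163458
t: 14.25
tcp_pos: [0.5292, -0.004, 0.0978]
orientation: [-3.038, 0.8, 0.035]
wrist_force: [-0.7, -0.4, 0.3]
grip_width: -0.002
phi 61.15898424617182 r 0.07973851652251726 pos [ 0.5292 -0.004   0.0978] F [-0.713  -0.4275  0.321 ] t 14.25 zax [-0.0217  0.0059 -0.9997] yaw -29.51625331710993
52 [ 0.0127  0.0006 -0.0005]
48 [ 0.0055  0.001  -0.0001]
44 [ 0.0054  0.0014 -0.0001]
```

```bash
python3 -m pendant '[0.010,0.001,0,0,0.8,0,-1]'; python3 arc.py
python3 -m pendant '[0.014,0.001,0,0,0.5,0,-1]'; python3 arc.py 52 48 44
```

```text
t: 14.38
tcp_pos: [0.5305, -0.0048, 0.0972]
orientation: [-3.035, 0.801, 0.052]
wrist_force: [-46.5, 31.4, 44.8]
grip_width: -0.003
phi 60.011689535506626 r 0.0796593140883654 pos [ 0.5305 -0.0048  0.0972] F [-46.5172  31.3977  44.7875] t 14.375 zax [-0.0314  0.0109 -0.9994] yaw -29.565378714344433
t: 14.5
tcp_pos: [0.5308, -0.0048, 0.0969]
orientation: [-3.028, 0.799, 0.101]
wrist_force: [-66.3, 36.7, 63.8]
grip_width: 0.001
phi 59.87128310941543 r 0.07981830883639005 pos [ 0.5308 -0.0048  0.0969] F [-66.3411  36.6821  63.8448] t 14.5 zax [-0.0604  0.0241 -0.9979] yaw -29.565237737883262
52 [ 0.0109  0.0007 -0.0018]
48 [ 0.0055  0.001  -0.0003]
44 [ 0.0054  0.0014 -0.0003]
```

```bash
python3 -m pendant '[-0.008,0,-0.004,0,2,0,-1,-0.004,0,0,0,1,0,-1,0,0,0,0,0,0,-1]'; python3 arc.py 61; python3 look.py w10
python3 - <<'E'
from h import *
for n in("scene","top"):
    im,d=ctrl.camera(n); np.savez(n+"5.npz",im=im,d=d)
    c=im[150:250,230:370] if n=="scene" else im[150:250,250:390]
    cv2.imwrite(f"pics/{n}5.png",cv2.resize(c[:,:,::-1],(800,571),interpolation=cv2.INTER_CUBIC))
E
```

```text
t: 14.88
tcp_pos: [0.5205, 0.0021, 0.1022]
orientation: [3.033, -0.797, -0.018]
wrist_force: [0.1, -0.4, -0.1]
grip_width: -0.001
phi 68.58228334825729 r 0.08155044592086126 pos [0.5205 0.0021 0.1022] F [ 0.0924 -0.4214 -0.0969] t 14.875 zax [-0.0122 -0.0024 -0.9999] yaw -29.43187225234641
61 [0.0108 0.0007 0.0042]
14.875 [0.52047934 0.00211881 0.10224975] [[0.871, -0.491, -0.012], [-0.491, -0.871, -0.002], [-0.009, 0.008, -1.0]]
```

View pics/scene5.png

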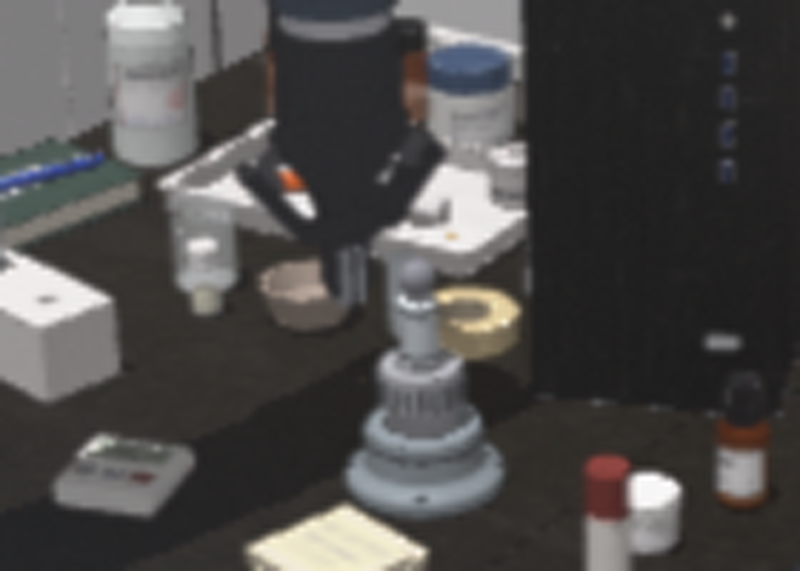

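View pics/top5.png

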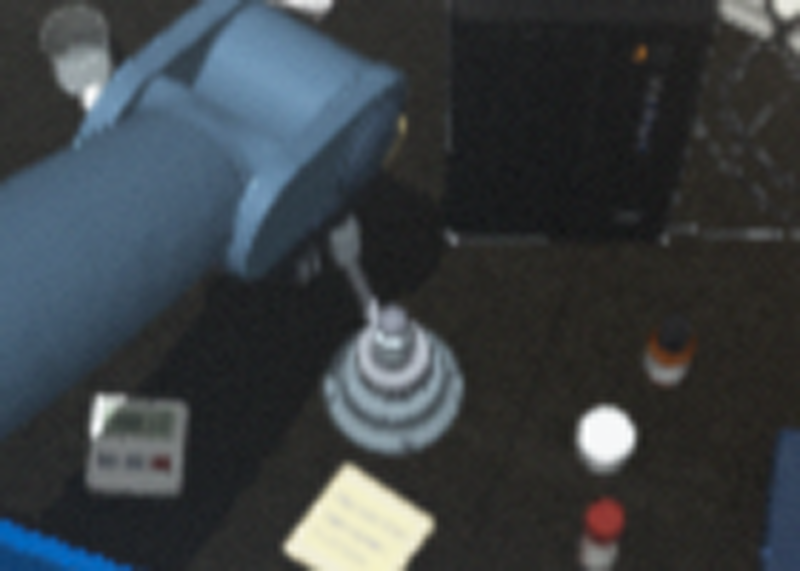

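View pics/w10.png

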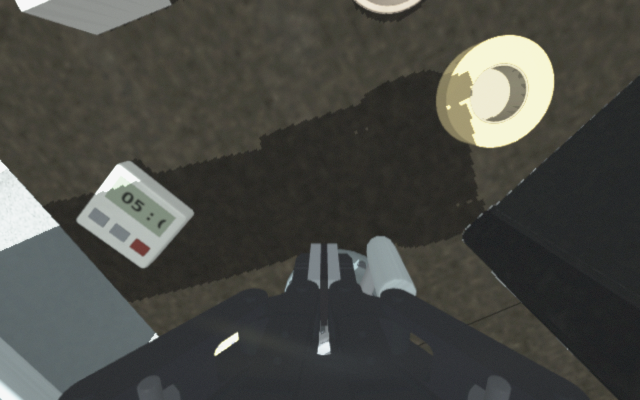

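The lever has swung round, handle at (340,240) in the top crop, and the bob stands upright. I lift clear to measure the final angle.

```bash
python3 -m pendant '[-0.004,0,-0.02,0,0.5,0,-1,0,0,-0.045,0,0,0,-1,0,0.02,-0.045,0,0,0,-1,0,0.04,-0.045,0,0,0,-1,0,0.04,-0.02,0,0,0,-1,0,0,0,0,0,0,-1]'; python3 look.py w11
python3 - <<'E'
from h import *
np.set_printoptions(precision=4,suppress=True)
a=cv2.imread("pics/w11.png")
z=np.load("w11.npz"); st=dict(orientation=z["o"],tcp_pos=z["t"]); P=cloud("wrist",z["d"],st).reshape(-1,3)
m=P[(abs(np.hypot(P[:,0]-.4907,P[:,1]+.0738)-.08)<.02)&(P[:,2]>.1)&(P[:,2]<.12)]; print(len(m),m.mean(0), np.degrees(np.arctan2(m[:,1].mean()+.0738,m[:,0].mean()-.4907)))
E
```

```text
t: 15.78
tcp_pos: [0.4701, -0.0877, 0.2839]
orientation: [3.028, -0.8, -0.002]
wrist_force: [0.3, 0.3, -0.0]
grip_width: -0.0
15.775 [ 0.47010998 -0.08766112  0.28387472] [[0.869, -0.494, -0.004], [-0.494, -0.869, -0.009], [0.001, 0.01, -1.0]]
314 [ 0.5474 -0.0186  0.1098] 44.19635784461412
```

View pics/w11.png

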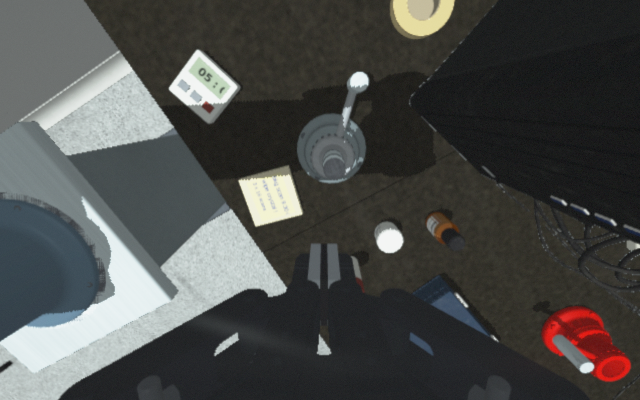

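```bash
python3 - <<'E'
from h import *
a=cv2.imread("pics/w11.png"); cv2.imwrite("pics/w11c.png",cv2.resize(a[60:190,280:400],(553,600),interpolation=cv2.INTER_CUBIC))
E
python3 rel.py .507 .006 .109
```

```text
toolrel [-0.0135 -0.1005  0.1729] pos [ 0.4702 -0.0867  0.2829] F [0.1487 0.3784 0.4434] gw -0.002503892566307818 t 15.825
[[ 0.8701 -0.4928 -0.0054]
 [-0.4928 -0.8701 -0.0083]
 [-0.0006  0.0099 -1.    ]]
```

View pics/w11c.png

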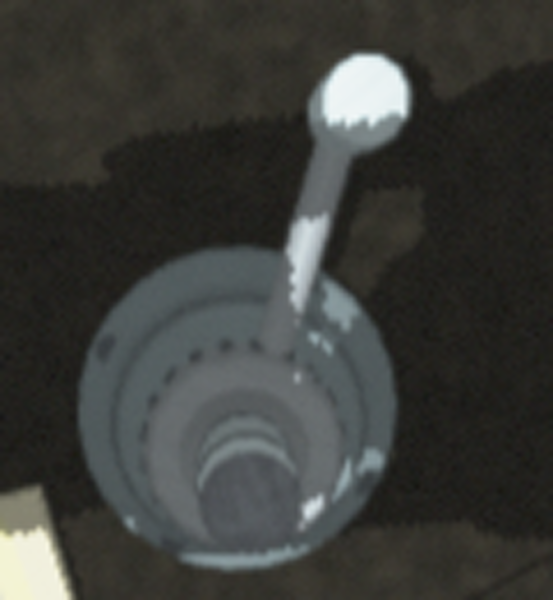

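```bash
python3 - <<'E'
from h import *
z=np.load("w11.npz"); st=dict(orientation=z["o"],tcp_pos=z["t"])
b=onz("wrist",[[334.2,167.8]],.1315,st)[0]; h=onz("wrist",[[280+366/4.61,60+100/4.61]],.110,st)[0]
n=onz("wrist",[[280+245/4.61,60+450/4.61]],.078,st)[0]
print("ball",b,"h",h,"nut",n,[np.degrees(np.arctan2(*(h-c)[[1,0]])) for c in (n,np.array([.4907,-.0738,0]))])
E
```

```text
ball [ 0.49034781 -0.07431905  0.1315    ] h [ 0.54825753 -0.0192781   0.11      ] nut [ 0.49120399 -0.07414598  0.078     ] [np.float64(43.881236135988495), np.float64(43.44854261628727)]
```

The bob has straightened onto the axis: the ball was 7 mm off before and is under 1 mm off now, so the jaws grip. One more controlled push, higher on the handle, will confirm the stop.

```bash
python3 -m pendant '[-0.009,-0.05,0,0,0,0,-1,-0.009,-0.05,0.02,0,0.3,0,-1,0,0,0.05,0,0,0,-1,0,0,0.05,0,0,0,-1,0,0,0.04,0,0,0,-1,0,0,0.01,0,0,0,-1,0,0,0,0,0,0,-1]'; python3 arc.py 70 64; python3 rel.py .507 .006 .108
```

```text
t: 16.7
tcp_pos: [0.5051, 0.0149, 0.1024]
orientation: [3.03, -0.792, -0.006]
wrist_force: [0.5, -0.1, 0.0]
grip_width: -0.0
phi 80.79101124050916 r 0.08990487843611134 pos [0.5051 0.0149 0.1024] F [ 0.5033 -0.0518  0.0214] t 16.7 zax [-0.006  -0.0081 -0.9999] yaw -29.30842225951646
70 [0.018  0.0054 0.0044]
64 [ 0.0083 -0.0009 -0.    ]
toolrel [ 0.006   0.0069 -0.0056] pos [0.5051 0.0149 0.1024] F [ 0.5033 -0.0518  0.0214] gw -0.00039358070771756525 t 16.7
[[ 0.872  -0.4895 -0.006 ]
 [-0.4895 -0.872  -0.0081]
 [-0.0013  0.01   -0.9999]]
```

```bash
python3 -m pendant '[0.010,0.005,-0.005,0.4,0.3,0,-1,0.008,0.001,0,0,0,0,-1,0.005,0,0,0,0,0,-1,0.004,0,0,0,0,0,-1]'; python3 arc.py 62 60
```

```text
t: 17.2
tcp_pos: [0.5299, -0.0052, 0.1128]
orientation: [3.037, -0.795, 0.016]
wrist_force: [-8.2, 5.7, 3.2]
grip_width: 0.003
phi 60.28674256858169 r 0.0790232136507908 pos [ 0.5299 -0.0052  0.1128] F [-8.2024  5.7342  3.2194] t 17.2 zax [ 0.0091 -0.005  -0.9999] yaw -29.341009803664804
62 [-0.0025 -0.001   0.0147]
60 [ 0.0028 -0.      0.    ]
```

```bash
python3 -m pendant '[0.005,0,0.001,0,0,0,-1]'; python3 arc.py 62 60;python3 -m pendant '[0.005,0,0.001,0,0,0,-1]'; python3 arc.py 62 60
```

```text
t: 17.32
tcp_pos: [0.5306, -0.0054, 0.1116]
orientation: [-3.039, 0.797, 0.006]
wrist_force: [-24.4, 14.0, 21.9]
grip_width: 0.003
phi 59.74942856881462 r 0.079148452534805 pos [ 0.5306 -0.0054  0.1116] F [-24.3638  14.0064  21.9152] t 17.325 zax [-0.0036  0.001  -1.    ] yaw -29.376967438299125
62 [-0.0031 -0.0008  0.0136]
60 [ 0.0028 -0.     -0.    ]
t: 17.45
tcp_pos: [0.5305, -0.0051, 0.1103]
orientation: [-3.036, 0.796, 0.031]
wrist_force: [-21.2, 11.4, 18.9]
grip_width: -0.0
phi 59.91220336438881 r 0.07943560593323928 pos [ 0.5305 -0.0051  0.1103] F [-21.1685  11.4226  18.8974] t 17.45 zax [-0.0181  0.0076 -0.9998] yaw -29.373330090108936
62 [-0.0027 -0.0006  0.0124]
60 [ 0.0028 -0.     -0.0001]
```

It stalls hard at the same place (phi 59.8°) under about 28 N, so this is the stop. I back off and rise.

```bash
python3 -m pendant '[-0.006,0,-0.002,0,0.5,0,-1,-0.008,0,-0.01,0,0.5,0,-1,0,0,-0.045,0,0,0,-1,0,0.02,-0.045,0,0,0,-1,0,0.04,-0.045,0,0,0,-1,0,0.04,-0.03,0,0,0,-1,0,0,0,0,0,0,-1,0,0,0,0,0,0,-1]'; python3 look.py w12
python3 - <<'E'
from h import *
np.set_printoptions(precision=4,suppress=True)
a=cv2.imread("pics/w12.png"); cv2.imwrite("pics/w12c.png",cv2.resize(a[40:200,260:420],(600,600),interpolation=cv2.INTER_CUBIC))
z=np.load("w12.npz"); st=dict(orientation=z["o"],tcp_pos=z["t"]); P=cloud("wrist",z["d"],st).reshape(-1,3)
r=np.hypot(P[:,0]-.4907,P[:,1]+.0738)
m=P[(abs(r-.08)<.02)&(P[:,2]>.1)&(P[:,2]<.12)]; print(m.mean(0), np.degrees(np.arctan2(m[:,1].mean()+.0738,m[:,0].mean()-.4907)))
print("top",P[(r<.02)&(P[:,2]<.17)][:,2].max(), ctrl.read_state()["wrist_force"])
E
```

```text
t: 18.45
tcp_pos: [0.4676, -0.0868, 0.2976]
orientation: [3.034, -0.793, 0.011]
wrist_force: [-0.2, 0.2, -0.6]
grip_width: 0.002
18.45 [ 0.46760435 -0.08679303  0.29761325] [[0.872, -0.489, 0.005], [-0.489, -0.872, -0.007], [0.008, 0.004, -1.0]]
[ 0.5474 -0.0186  0.1098] 44.228644938210344
top 0.14400668587339088 [0.8303 0.516  0.7238]
```

View pics/w12c.png

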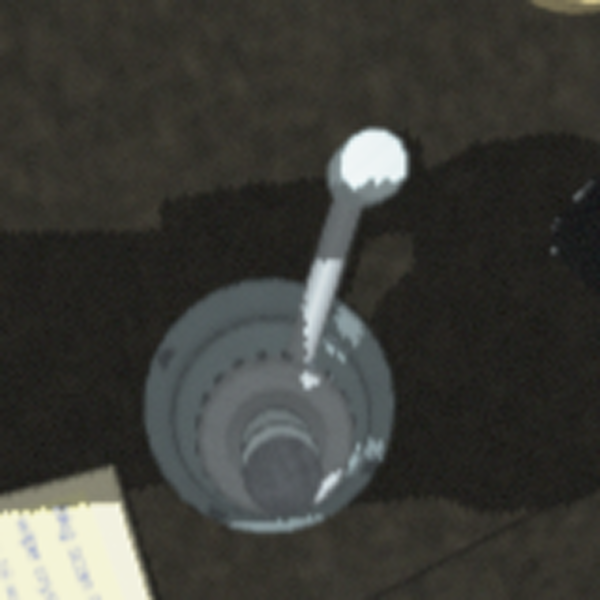

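The bob (about (283,470) in the crop) stands upright at home height. The handle at (372,160) has not moved from its stopped angle of 44.2°, and the gripper is clear, so I hand in.

```bash
python3 -c "
from cell import ctrl
print(ctrl.sign_off())"
```

```text
the job is handed in; nothing more can be done
None
```

I put the ball-headed bob fully home in the grey spindle's collet and turned the nut clockwise until it stopped. Then I backed the gripper clear and handed in at about 18.5 s; no verdict was reported.

**Last checks that passed**
- **Height:** the top of the ball is at 143–144 mm; fully home should be 142 mm.
- **Alignment:** after tightening, the ball's centre is within about 1 mm of the spindle axis. Before tightening, the bob leaned about 4° in the loose bore.
- **Nut:** the handle went from about 105° to 44° and ended at the same angle after both pushes.
- **Clearance:** at hand-in the tool was at z = 0.30 m, with under 1.5 N at the wrist.

**Doubts**
- **Nut angle:** I measured about 1.07 rad of travel, but the starting angle (0 to 0.25 rad) couldn't be measured directly. That it reached 1.3 rad is inferred from the rigid stop and the bob being pulled upright.
- **First push was harder than intended:** the wrist force reached about 99 N in total, under the 120 N limit, with an upward part I didn't expect. I think the finger linkage rubbed against the handle. If that counts as the gripper's body, it may have gone over the 40 N limit. The second push was higher on the handle and stayed near 36 N in total.

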